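Seat a spacer plate in the assembly nest

ROBOT

A 7-joint arm with a two-finger parallel gripper is mounted at the origin on a cart in front of the work surface, level with it; the furniture and walls round the work are solid. World frame = base frame: x ahead of the robot, y to its left, z up, the work surface at z = 0. Lengths are in m, angles in rad, forces in N, time in s.
With the tool pointing down it reaches from about 0.425 to 0.925 m from the base axis. Payload 6.8 kg.
Tool frame: the origin (TCP) lies on the centre line of the jaws, within the pads' length; the fingertips stand 25 mm ahead of it and the grasp point (between the pads) lies 6 mm ahead of it; z points along the fingers, y is the line along which they close (so a half turn about z gives the same grasp; the last joint's range is limited). The gripper opens to 85 mm and grips with 20 to 120 N. Pads are 22 mm wide; open, the fingers measure 114 mm over their backs; the gripper's body (76 mm by 85 mm) begins 54 mm behind the grasp point. The pads swing forward as they close: fully open they stand 13 mm farther back than shut.
Start: joints at [1.186, 0.477, 0.022, 1.555, -0.011, 1.109, -0.083], TCP at [0.184, -0.649, 0.256] pointing down, gripper open.
Joint ranges: [-2.96, 2.96], [-0.34, 2.1], [-1.41, 1.46], [0.24, 2.44], [-1.37, 4.51], [0.17, 1.92], [-2.96, 2.96]. Speed limits (rad/s): [2.39, 2.39, 3.14, 3.14, 3.14, 3.14, 3.14].

INTERFACE

Orientations are given as a rotation vector (axis times angle).
In Python, from bench import telemetry, grab_frame, job gives the robot as it stands.
- The arm moves only by the tool apply_moves, never from a script. Its argument "rows" is a list of rows, each a list of 2 entries, a list of its own where there are three numbers: the shift along the tool's x, y, z each as a share of 250 mm, from -1 to 1, then the turn, a rotation vector about the tool's x, y, z each as a share of pi rad, from -1 to 1. A call has 1 to 10 rows; each row is the pose to reach, as a shift and turn from the pose commanded when the call began, along the tool's axes at that moment, turning the shorter way round; what a row does not reach only later rows make up. A row lasts 1/8 s, in which the tool goes at most 62.5 mm and 10.7 degrees, less where a joint would pass 70% of its speed; a pose out of reach is approached as far as the arm can. A call with a number of a shift or a turn outside -1 to 1 is refused whole. A call with a gripper value outside its range is refused whole. "jaw" is the gripper's target within -1 to 1 (fully open at 1, half-way at 0, shut at -1), set as the call begins (left out, the last holds). The fingers move at their own pace and stop on an object; "newtons" is the grip in N (left out, the last holds). Time passes only in rows, so rows that repeat a pose let the fingers close. It gives the time, the measured TCP pose, the force, the opening and the grip force at its end, in the units of the state.
- telemetry.get_obs(): the state, without advancing time (a new reading comes with each control period).
- grab_frame(name): name is "scene" or "top" or "wrist"; returns a dict with "frame" (384x512x3 uint8, red, green, blue), "vertical_fov" (degrees; the focal length in pixels is half the picture's height over the tangent of half this angle, whatever the lens; pixels are square), "cx", "cy" (the principal point, pixels), "origin" and "attitude" of the camera in the world. Camera axes: x right, y up, looking along -z (the intrinsics and any distortion apply to the point x, -y, -z); pixel columns grow to the right and rows downward; lengths in m; the calibration is good to about 2 mm. A picture is of the moment at which its call begins. There is no depth.
- job.hand_in(): hands the job in; it is judged then, once.
The state is a dict: "clock": time; "joints": joint angles; "qvel": joint speeds; "tau": joint torques, N m; "tcp_pos": TCP position; "orientation": TCP orientation; "contact_force": force on the tool from outside, world axes, zero at the start; "moment": the same for the moment, N m; "grip_width": finger opening in m; "gripper_force": force on a finger pad.
Only numpy, scipy, OpenCV 4.12 (cv2) and the standard library are available. Lean on these libraries where they do the work, as an engineer would, in place of code of your own. Each camera call takes 0.05 s, during which the arm holds its last target. There are 200 camera calls.

TASK

Pick up the brass spacer plate, lay it flat on the nest's narrow loading ledge, square to the nest, and let go. Then push it from behind over the raised lip, under the keeper strips, so that it drops into the pocket, and slide it on until you are pressing it against the spring buffer with a push of about 10 N, held for a moment; the buffer itself must never take more than 12 N. Leave it lying flat in the pocket against the buffer; treat plate and nest gently and leave everything else on the bench where it is.

Things in the scene. Friction and masses are not known exactly. Their poses are not given: they have to be found in the camera images.
- plate_center (a point): centre (half-way up) of the loose brass spacer plate, a flat block with four small holes marked on top, 64 mm along its x, 60 mm along its y, 12 mm thick (z), 0.25 to 0.47 kg. Its 64 mm side goes along the nest's x, either end first. It starts flat on the bench.
- jig: the fixed seating nest, aluminium with blue side walls. Origin on the bench top, under the middle of the lip; x is the pushing direction (away from the robot), z up. A seated plate has its centre at z 16 mm, its top at z 22 mm. The plate must lie wholly beyond the lip, its centre past x 34 mm.
- ledge (a point): middle of the loading ledge's top, where the plate's centre goes: nest x -46, y 0, z 12 mm; axes as the nest's. The ledge runs from nest x -85 to -9.5 mm and is only 46 mm wide, free at its sides and rear end: the 60 mm wide plate overhangs 7 mm each side and fingers can pass down beside it.
- lip (a point): middle of the steel lip's crest: nest x 0, y 0, z 15 mm, 3 mm thick. A ramp climbs 3 mm to it from nest x -9.5 mm; the pocket floor beyond is 5 mm lower. Push with closed fingertips 1 to 4 mm above the crest. Steady pushing holds the tail by friction, so the nose can jam under the strips: with the centre just past the lip, and again the tail, ease off 10 mm to let it tip and drop.
- pocket (a point): point on the pocket floor at nest x 50, y 0, z 10 mm. Side walls: inner faces at y -32 and 32 mm, flared lead-in from x -12 mm (y -40 and 40), tops z 31 mm. Two dark keeper strips over it (x 20 to 125, z 31 to 35 mm) leave a 46 mm wide slot for the fingers, so the plate cannot go in from above.
- stop: blue bracket at the far end (origin nest x 158, z 10 mm) with a sprung black pad, 24x12 mm, on a hand-set screw. The screw's setting is not reported: the plate meets the pad with its centre between nest x 40 and 74 mm. Spring 3 N per mm from zero, 9 mm long; plate friction on the oiled floor, 0.5 to 2 N (more if the fingers bear down), adds to the push. Let go, the plate comes back 1 to 4 mm, still touching.
- tape: black tape roll, 58x56x19 mm; bystander, origin at the centre of its underside
- junction_box: round black junction box, 96x96x41 mm; bystander, origin at the centre of its underside
- pliers: red-handled pliers, 62x175x13 mm; bystander, origin at the centre of its underside
- fuse_carton: small carton, 58x95x48 mm; bystander, origin at the centre of its underside
- terminal_strip: cream screw terminal strip, 22x98x16 mm; bystander, origin at the centre of its underside
- screwdriver: red-handled screwdriver, 30x235x30 mm; bystander, origin at the centre of its underside
- insulator: cream reel-shaped insulator, 42x42x46 mm; bystander, origin at the centre of its underside
- fuse_5: cream cartridge fuse, 23x23x50 mm; bystander, origin at the centre of its underside
Mind the look-alikes: they are no part of the job. Of the things like the part that bears plate_center, leave any that is red or white; of the rest the smaller one is meant.

How it is judged:
By the outcome, as a careful person would: the job done as asked, in the order asked, and still so for the second after the job is handed in, with the robot touching nothing.
It also fails if it takes over 67 s, if anything falls off the work surface, if the arm or the gripper's body presses on something with over 40 N, if the wrist force passes 120 N, or if a joint passes its speed limit or range.

## Working session

There is one attempt and no reset: what is moved stays moved. The work goes in short steps, Python scripts to look and compute and a tool call to move; the robot and the scene stay as the last step left them, time stands still between calls to the robot, and variables do not carry over. Pictures are saved under pics/ and viewed, at most 10 in all, crops included, and the job is handed in when it is done.

Besides the shell and the picture viewer there is one more tool, called after "Request:" as name([rows], argument=value, ...), one row to a line, values as JSON. apply_moves: Moves the arm, as the interface text tells. Its arguments: {"type":"object","properties":{"rows":{"type":"array"},"jaw":{"type":"number"},"newtons":{"type":"number"}},"required":["rows"]}

```bash
mkdir -p pics; python3 - <<'E'
from bench import telemetry, grab_frame
import cv2,json,numpy as np
for n in("scene","top"):
    f=grab_frame(n); cv2.imwrite(f"pics/{n}0.png",cv2.resize(f["frame"][:,:,::-1],(800,600),interpolation=cv2.INTER_CUBIC))
    print(n,{k:(np.round(v,4).tolist()) for k,v in f.items() if k!="frame"})
print(telemetry.get_obs())
E
```

```text
scene {'vertical_fov': 47.3857, 'cx': 255.6558, 'cy': 195.7508, 'origin': [-0.0983, 0.2387, 1.3321], 'attitude': [0.3579, -0.5053, -1.8739]}
top {'vertical_fov': 45.4444, 'cx': 255.2703, 'cy': 188.6645, 'origin': [0.4308, -0.0344, 1.4182], 'attitude': [0.0974, -0.0896, -1.5585]}
{'clock': 0.1, 'joints': array([ 1.18590265,  0.47769551,  0.02232063,  1.55637372, -0.01151094,
        1.10927173, -0.08309489]), 'qvel': array([-0.00108146, -0.00389778,  0.00033365, -0.00161679, -0.00125312,
       -0.00066346,  0.00115018]), 'tau': array([ 6.33162635e-03, -5.97752881e+01,  1.61428951e+00, -2.81953865e+01,
        1.28310811e-02,  4.98296853e-03, -2.60102911e-05]), 'tcp_pos': array([ 0.18433104, -0.64882735,  0.25542824]), 'orientation': array([-3.10997175e+00, -4.33242239e-01,  5.01689465e-04]), 'contact_force': array([ 0.18342622, -0.29412178, -0.23725272]), 'moment': array([-0.04072873, -0.03800821,  0.01365922]), 'gripper_force': 0.0, 'grip_width': 0.08544171346316883}
```

View pics/top0.png

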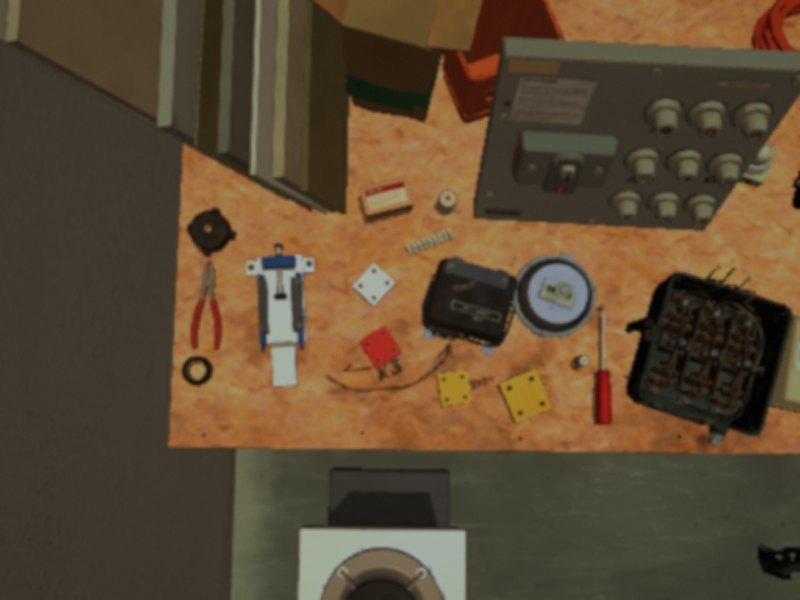

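View pics/scene0.png

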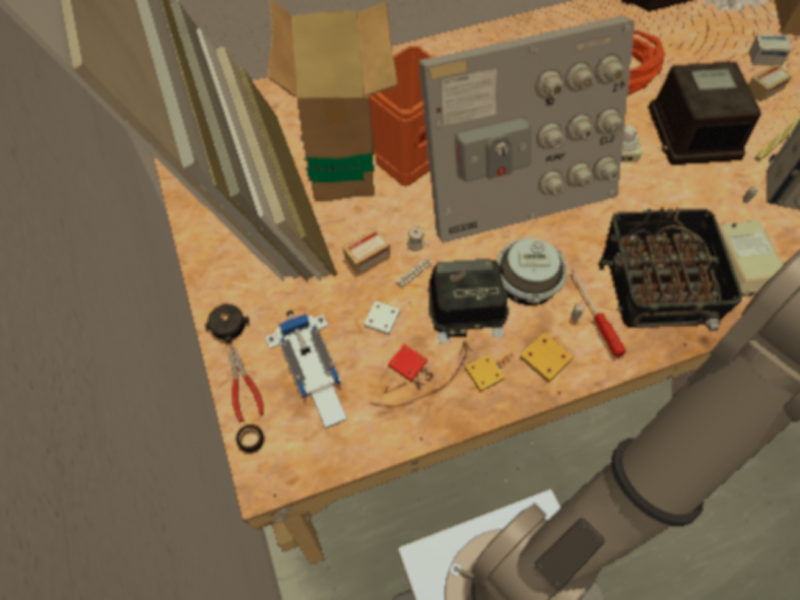

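The top view shows the small yellow plate at about (454,389) of the 800-px picture. The nest's ledge end is near (284,385) and its stop near (278,262), so the nest's x axis points away from the robot. Next I'll enlarge both.

```bash
cat > h.py <<'E'
import numpy as np,cv2
from scipy.spatial.transform import Rotation as R
from bench import telemetry, grab_frame
def K(f):
    F=f["frame"].shape[0]/2/np.tan(np.radians(f["vertical_fov"])/2); return F,f["cx"],f["cy"]
def p2w(f,u,v,z):
    F,cx,cy=K(f); d=R.from_rotvec(f["attitude"]).apply([(u-cx)/F,-(v-cy)/F,-1]); o=np.array(f["origin"])
    return o+d*(z-o[2])/d[2]
def w2p(f,p):
    F,cx,cy=K(f); c=R.from_rotvec(f["attitude"]).inv().apply(np.array(p)-f["origin"])
    return cx+F*c[0]/-c[2], cy-F*c[1]/-c[2]
E
python3 - <<'E'
from h import *
f=grab_frame("top"); print(f.keys())
np.save("top.npy",{k:v for k,v in f.items()},allow_pickle=True)
I=f["frame"][:,:,::-1]
a=I[150:260,150:215]; b=I[230:270,270:310]
A=cv2.resize(a,None,fx=5.4,fy=5.4,interpolation=cv2.INTER_CUBIC); B=cv2.resize(b,None,fx=10,fy=10,interpolation=cv2.INTER_CUBIC)
c=np.zeros((600,800,3),np.uint8); c[:A.shape[0],:A.shape[1]]=A; c[:400,380:780]=B
cv2.imwrite("pics/c1.png",c)
m=cv2.inRange(cv2.cvtColor(I,cv2.COLOR_BGR2HSV),(22,150,90),(35,255,255))
n,l,s,ce=cv2.connectedComponentsWithStats(m)
for i in range(1,n):
    if s[i,4]>100:
        r=cv2.minAreaRect(np.argwhere(l==i)[:,::-1].astype(np.float32)); 
        print(s[i],ce[i],r, p2w(f,*ce[i],.012), [p2w(f,*q,.012)[:2].round(4) for q in cv2.boxPoints(r)])
E
```

```text
dict_keys(['frame', 'vertical_fov', 'cx', 'cy', 'origin', 'attitude'])
[320 237  27  22 186] [332.51612903 247.12903226] ((333.69818115234375, 248.375732421875), (16.15384864807129, 24.23077392578125), 67.38013458251953) [ 0.42257161 -0.26330694  0.012     ] [array([ 0.4268, -0.2235]), array([ 0.4557, -0.2918]), array([ 0.4109, -0.3101]), array([ 0.3822, -0.2421])]
[281 238  19  20 229] [290.44978166 247.4279476 ] ((290.1615295410156, 247.79229736328125), (18.48117446899414, 17.985036849975586), 82.87498474121094) [ 0.42031338 -0.13546025  0.012     ] [array([ 0.4432, -0.1039]), array([ 0.4506, -0.1582]), array([ 0.3953, -0.1652]), array([ 0.388 , -0.1111])]
```

View pics/c1.png

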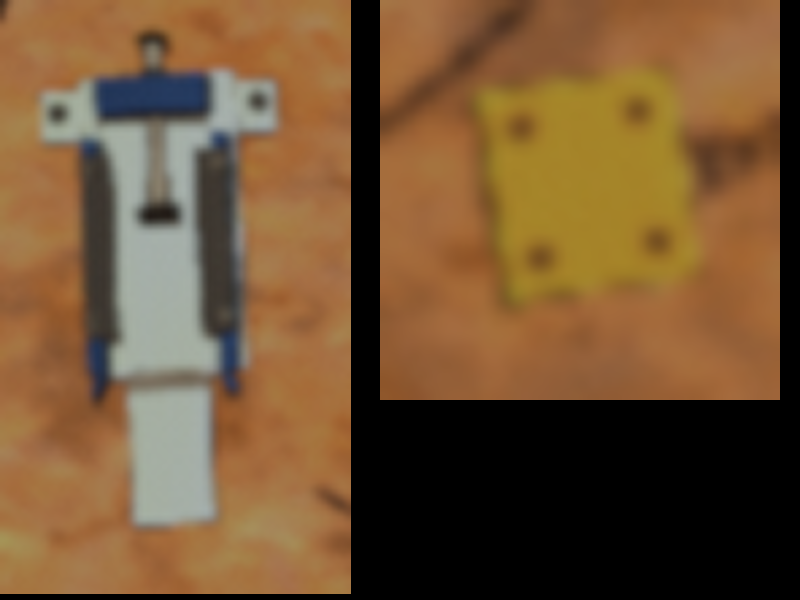

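The crop shows the plate's corners at (475,92), (672,70), (700,275) and (510,303), with its long side roughly along world x. The ledge's rear corners are at (133,525) and (215,522), the lip line runs from (130,380) to (212,376), and the pad is at (160,213).

```bash
python3 - <<'E'
from h import *
f=np.load("top.npy",allow_pickle=True).item()
cA=lambda x,y:((x+.5)/5.4-.5+150,(y+.5)/5.4-.5+150)
cB=lambda x,y:((x-380+.5)/10-.5+270,(y+.5)/10-.5+230)
h=np.array([p2w(f,*cB(*q),.012) for q in((520,127),(638,110),(657,240),(540,258))]);print("plate",h.mean(0))
e=h[0]+h[1]-h[2]-h[3];print("ang x",np.degrees(np.arctan2(e[1],e[0])));e=h[0]+h[3]-h[1]-h[2];print("ang y",np.degrees(np.arctan2(-e[0],e[1])))
r=[p2w(f,*cA(*q),.012) for q in((133,525),(215,522))];l=[p2w(f,*cA(*q),.015) for q in((130,380),(212,376))]
print(r,l,np.linalg.norm(r[0]-r[1]))
b=[p2w(f,*cA(*q),.018) for q in((58,113),(259,100))]
rm=np.mean(r,0);lm=np.mean(l,0);d=lm-rm;print("rear",rm,"lip",lm,"len",np.linalg.norm(d[:2]),np.degrees(np.arctan2(d[1],d[0])))
d=b[0]-b[1];print("bracket y dir",np.degrees(np.arctan2(-d[0],d[1])))
p=p2w(f,*cA(160,213),.02);print("pad",p,np.linalg.norm(p[:2]-lm[:2]),np.degrees(np.arctan2(*(p-rm)[1::-1])))
o=telemetry.get_obs();print(R.from_rotvec(o["orientation"]).as_matrix().round(3))
E
```

```text
plate [ 0.41884688 -0.13538508  0.012     ]
ang x 8.659896137718723
ang y 9.001491502772444
[array([0.41841097, 0.21833298, 0.012     ]), array([0.42057961, 0.17211283, 0.012     ])] [array([0.49990629, 0.22207221, 0.015     ]), array([0.50265149, 0.17564491, 0.015     ])] 0.046271001412220555
rear [0.41949529 0.1952229  0.012     ] lip [0.50127889 0.19885856 0.015     ] len 0.08186436971693077 2.5453867858786765
bracket y dir 4.313730505561581
pad [0.59476084 0.20708769 0.02      ] 0.09384345192895499 3.872790576033651
[[ 0.962  0.273 -0.   ]
 [ 0.273 -0.962  0.001]
 [-0.    -0.001 -1.   ]]
```

Request:
apply_moves([
  [[0.2, -0.23, 0.03], [0, 0, 0.01]],
  [[0.45, -0.5, 0.06], [0, 0, 0.02]],
  [[0.68, -0.75, 0.1], [0, 0, 0.03]],
  [[0.75, -0.86, 0.11], [0, 0, 0.039]],
  [[0.75, -0.86, 0.11], [0, 0, 0.039]],
], jaw=1)

```text
clock: 0.78
tcp_pos: [0.3071, -0.388, 0.2284]
orientation: [-3.131, -0.247, 0.0]
contact_force: [-0.5, -0.6, -0.1]
grip_width: 0.0854
gripper_force: 0.0
```

```bash
cat >> h.py <<'E'
def go(x,y,z,yaw):
    "shares to reach world xyz (m), tool down with tool x at yaw deg"
    o=telemetry.get_obs(); M=R.from_rotvec(o["orientation"])
    T=R.from_euler("z",yaw,degrees=True)*R.from_rotvec([np.pi,0,0])
    s=M.inv().apply(np.array([x,y,z])-o["tcp_pos"])/.25
    t=(M.inv()*T).as_rotvec()/np.pi
    m=M.as_matrix(); print("at",o["tcp_pos"].round(4),"yaw",np.degrees(np.arctan2(m[1,0],m[0,0])).round(2),"tilt",m[:2,2].round(4),"F",o["contact_force"].round(1),"w",round(o["grip_width"],4),"t",o["clock"]); print("shift",s.round(4),"turn",t.round(4))
E
python3 -c "
from h import *
go(.419,-.135,.20,8.8)"
```

```text
at [ 0.3071 -0.388   0.2284] yaw 9.01 tilt [-0.0003  0.0011] F [-0.5 -0.6 -0.1] w 0.0854 t 0.775
shift [ 0.6003 -0.9292  0.1146] turn [-0.0004  0.      0.0011]
```

Request:
apply_moves([
  [[0.13, -0.2, 0.02], [0, 0, 0]],
  [[0.26, -0.4, 0.05], [0, 0, 0]],
  [[0.4, -0.6, 0.08], [0, 0, 0]],
  [[0.53, -0.82, 0.1], [0, 0, 0]],
  [[0.6, -0.93, 0.115], [0, 0, 0.001]],
  [[0.6, -0.93, 0.115], [0, 0, 0.001]],
  [[0.6, -0.93, 0.115], [0, 0, 0.001]],
])

```text
clock: 1.65
tcp_pos: [0.4182, -0.1391, 0.1999]
orientation: [3.132, 0.236, -0.001]
contact_force: [0.2, -1.2, 0.0]
grip_width: 0.0858
gripper_force: 0.0
```

```bash
python3 - <<'E'
from h import *
go(.419,-.135,.20,8.8)
f=grab_frame("wrist"); np.save("w1.npy",f,allow_pickle=True)
print(f["origin"],f["attitude"],w2p(f,[.419,-.135,.012]))
cv2.imwrite("pics/w1.png",cv2.resize(f["frame"][:,:,::-1],(800,600),interpolation=cv2.INTER_CUBIC))
E
```

```text
at [ 0.4182 -0.1391  0.1999] yaw 8.63 tilt [-0.0005 -0.0003] F [ 0.2 -1.2  0. ] w 0.0858 t 1.65
shift [ 0.0057 -0.0159 -0.0003] turn [ 0.0001  0.0002 -0.0009]
[ 0.48274589 -0.12911861  0.31857644] [-0.21946187  0.18825466 -1.41217303] (np.float64(249.08695746818293), np.float64(173.13693395017344))
```

View pics/w1.png

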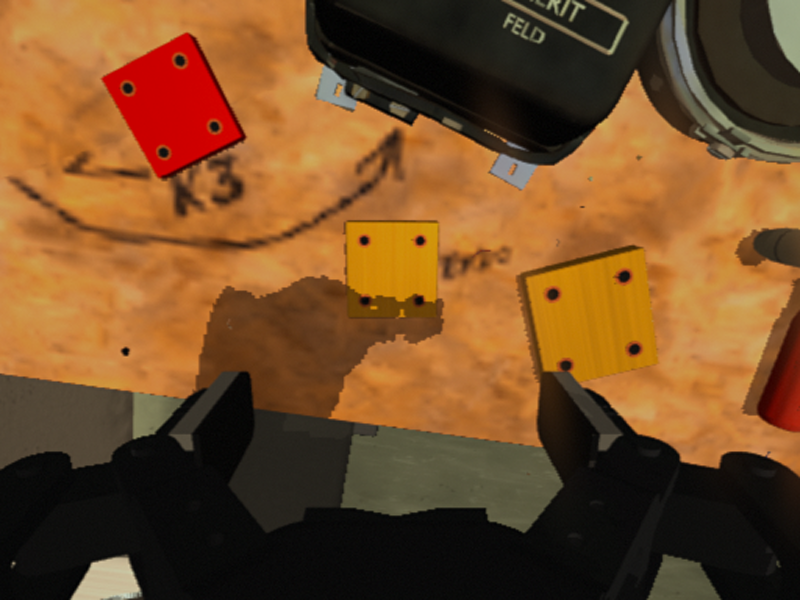

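The plate's holes are at (364,240), (420,240), (419,300) and (365,300). The open fingertips' inner edges are at x≈250 and x≈540, with the tip at row ≈373. The plate is close to where I predicted it.

```bash
python3 - <<'E'
from h import *
f=np.load("w1.npy",allow_pickle=True).item()
c=lambda x,y:((x+.5)*.64-.5,(y+.5)*.64-.5)
h=np.array([p2w(f,*c(*q),.012) for q in((364,240),(420,240),(419,300),(365,300))]);p=h.mean(0);print(p)
e=h[0]+h[1]-h[2]-h[3];yaw=np.degrees(np.arctan2(e[1],e[0]));e=h[0]+h[3]-h[1]-h[2];print(yaw,np.degrees(np.arctan2(-e[0],e[1])))
o=telemetry.get_obs();M=R.from_rotvec(o["orientation"])
for d in(.005,.01,.015,.02,.025):
  print(d,[ (np.array(w2p(f,o["tcp_pos"]+M.apply([sx*.011,sy*.043,d])))/.64).round(0) for sx in(1,-1) for sy in(1,-1)])
go(p[0],p[1],.06,yaw)
E
```

```text
[ 0.41944685 -0.13660808  0.012     ]
8.474033262693709 8.573157506910933
0.005 [array([551., 371.]), array([244., 371.]), array([544., 440.]), array([250., 440.])]
0.01 [array([545., 364.]), array([249., 364.]), array([539., 431.]), array([255., 431.])]
0.015 [array([540., 357.]), array([254., 357.]), array([534., 423.]), array([260., 423.])]
0.02 [array([535., 351.]), array([259., 351.]), array([530., 415.]), array([264., 415.])]
0.025 [array([531., 346.]), array([263., 345.]), array([526., 408.]), array([268., 407.])]
at [ 0.4181 -0.1396  0.2   ] yaw 8.56 tilt [-0.0004 -0.0004] F [ 0.1 -0.4  0.1] w 0.0855 t 1.7
shift [ 0.0073 -0.0112  0.56  ] turn [0.0001 0.0001 0.0005]
```

Request:
apply_moves([
  [[0.007, -0.011, 0.2], [0, 0, 0]],
  [[0.007, -0.011, 0.4], [0, 0, 0]],
  [[0.007, -0.011, 0.56], [0, 0, 0]],
  [[0.007, -0.011, 0.64], [0, 0, 0]],
  [[0.007, -0.011, 0.68], [0, 0, 0]],
  [[0.007, -0.011, 0.71], [0, 0, 0]],
  [[0.007, -0.011, 0.71], [0, 0, 0]],
])

```text
clock: 2.58
tcp_pos: [0.42, -0.1359, 0.0227]
orientation: [3.132, 0.236, 0.0]
contact_force: [-1.2, 0.4, 0.0]
grip_width: 0.0851
gripper_force: 0.0
```

```bash
python3 -c "
from h import *
go(.4194,-.1366,.022,8.5)"
```

```text
at [ 0.42   -0.1359  0.0227] yaw 8.62 tilt [ 0.0003 -0.0003] F [-1.2  0.4  0. ] w 0.0851 t 2.575
shift [-0.0028  0.0024  0.0029] turn [ 0.0001 -0.0001  0.0007]
```

Good; close gently, then lift a little.

Request:
apply_moves([
  [[0, 0, 0.002], [0, 0, 0]],
  [[0, 0, 0.002], [0, 0, 0]],
  [[0, 0, 0.002], [0, 0, 0]],
  [[0, 0, 0.002], [0, 0, 0]],
  [[0, 0, 0.002], [0, 0, 0]],
  [[0, 0, 0.002], [0, 0, 0]],
  [[0, 0, 0.002], [0, 0, 0]],
  [[0, 0, 0.002], [0, 0, 0]],
], jaw=-0.3, newtons=35)

```text
clock: 3.58
tcp_pos: [0.4204, -0.1357, 0.0229]
orientation: [3.132, 0.237, 0.002]
contact_force: [-0.3, -0.3, 5.3]
grip_width: 0.0593
gripper_force: 36.8
```

Request:
apply_moves([
  [[0, 0, -0.03], [0, 0, 0]],
  [[0, 0, -0.1], [0, 0, 0]],
  [[0, 0, -0.25], [0, 0, 0]],
  [[0, 0, -0.35], [0, 0, 0]],
  [[0, 0, -0.4], [0, 0, 0]],
  [[0, 0, -0.4], [0, 0, 0]],
])

```text
clock: 4.32
tcp_pos: [0.4201, -0.1357, 0.1226]
orientation: [3.132, 0.237, 0.002]
contact_force: [-1.3, 0.7, -3.9]
grip_width: 0.0596
gripper_force: 39.8
```

```bash
python3 -c "
from h import *
go(.455,.030,.12,3.5)
go(.455,.196,.12,3.5)"
```

```text
at [ 0.4201 -0.1357  0.1226] yaw 8.65 tilt [ 0.0012 -0.0005] F [-1.3  0.7 -3.9] w 0.0596 t 4.325
shift [ 0.2377 -0.6341  0.01  ] turn [ 0.0002 -0.0004  0.0286]
at [ 0.4201 -0.1357  0.1226] yaw 8.65 tilt [ 0.0012 -0.0005] F [-1.3  0.7 -3.9] w 0.0596 t 4.325
shift [ 0.3376 -1.2905  0.0097] turn [ 0.0002 -0.0004  0.0286]
```

Request:
apply_moves([
  [[0.04, -0.1, -0.02], [0, 0, 0]],
  [[0.1, -0.26, -0.06], [0, 0, 0.01]],
  [[0.16, -0.44, -0.1], [0, 0, 0.018]],
  [[0.21, -0.62, -0.14], [0, 0, 0.024]],
  [[0.26, -0.82, -0.16], [0, 0, 0.028]],
  [[0.3, -0.95, -0.16], [0, 0, 0.028]],
  [[0.3, -0.98, -0.16], [0, 0, 0.028]],
])

```text
clock: 5.2
tcp_pos: [0.4566, 0.1207, 0.161]
orientation: [-3.139, -0.106, 0.002]
contact_force: [-0.4, -0.1, -4.0]
grip_width: 0.0587
gripper_force: 39.8
```

```bash
python3 -c "
from h import *
go(.440,.196,.16,3.5)"
```

```text
at [0.4566 0.1207 0.161 ] yaw 3.87 tilt [-0.0015  0.0009] F [-0.4 -0.1 -4. ] w 0.0587 t 5.2
shift [-0.046  -0.305   0.0043] turn [-0.0003  0.0005  0.002 ]
```

Request:
apply_moves([
  [[-0.015, -0.1, 0], [0, 0, 0.001]],
  [[-0.03, -0.22, 0], [0, 0, 0.002]],
  [[-0.046, -0.305, 0], [0, 0, 0.002]],
  [[-0.046, -0.305, 0], [0, 0, 0.002]],
  [[-0.046, -0.305, 0], [0, 0, 0.002]],
])

```text
clock: 5.82
tcp_pos: [0.4407, 0.1917, 0.1612]
orientation: [3.139, 0.087, -0.002]
contact_force: [1.0, -0.2, -3.3]
grip_width: 0.0582
gripper_force: 39.8
```

```bash
python3 - <<'E'
from h import *
go(.440,.196,.16,3.5)
f=grab_frame("wrist"); np.save("w2.npy",f,allow_pickle=True)
cv2.imwrite("pics/w2.png",cv2.resize(f["frame"][:,:,::-1],(800,600),interpolation=cv2.INTER_CUBIC))
E
```

```text
at [0.4407 0.1917 0.1612] yaw 3.19 tilt [-0.0015 -0.0016] F [ 1.  -0.2 -3.3] w 0.0582 t 5.825
shift [-0.0017 -0.0175  0.0049] turn [ 0.0005  0.0005 -0.0017]
```

View pics/w2.png

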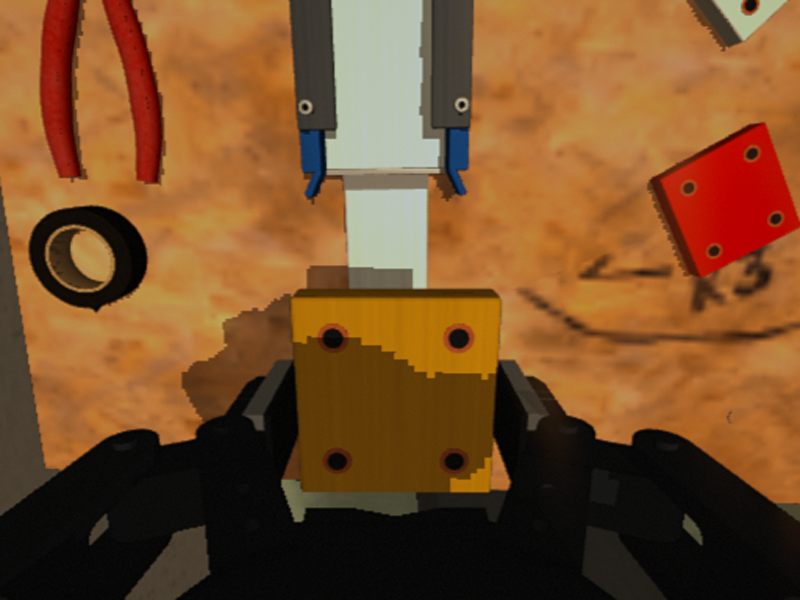

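The wrist view shows the ledge edges at (345,190)–(348,265) and (428,180)–(427,265), with the lip line at row ~171. The strips' inner rear corners are at (336,128) and (432,128). The plate is held with its holes at (333,339), (458,338), (454,461) and (337,461).

```bash
python3 - <<'E'
from h import *
f=np.load("w2.npy",allow_pickle=True).item()
c=lambda q:((q[0]+.5)*.64-.5,(q[1]+.5)*.64-.5)
P=lambda q,z:p2w(f,*c(q),z)
ang=lambda d:np.degrees(np.arctan2(d[1],d[0])).round(2)
L=[P(q,.012) for q in((348,265),(345,190))];Rr=[P(q,.012) for q in((427,265),(428,180))]
print("ledge",L,Rr,ang(L[1]-L[0]),ang(Rr[1]-Rr[0]))
S=[P(q,.035) for q in((336,128),(432,128))];s2=[P(q,.035) for q in((306,107),(462,105))]
print("strip",S,np.mean(S,0),np.linalg.norm(S[0]-S[1]),ang(S[0]-S[1])-90,"screws",np.mean(s2,0),ang(s2[0]-s2[1])-90)
l=[P(q,.015) for q in((326,172),(441,171))];print("lip",np.mean(l,0),ang(l[0]-l[1])-90)
far=[P(q,.035) for q in((332,2),(431.5,2))];print("slot far",np.mean(far,0),"axis",ang(np.mean(far,0)-np.mean(S,0)))
h=np.array([P(q,.1505) for q in((333,339),(458,338),(454,461),(337,461))])
print("plate",h.mean(0),np.linalg.norm(h[0]-h[1]),np.linalg.norm(h[1]-h[2]),ang(h[0]+h[1]-h[2]-h[3]),ang(h[0]+h[3]-h[1]-h[2])-90)
E
```

```text
ledge [array([0.45191555, 0.21925507, 0.012     ]), array([0.49367011, 0.22209134, 0.012     ])] [array([0.45436921, 0.17412443, 0.012     ]), array([0.50146912, 0.17698375, 0.012     ])] 3.89 3.47
strip [array([0.523849  , 0.22496442, 0.035     ]), array([0.52640161, 0.17842249, 0.035     ])] [0.52512531 0.20169345 0.035     ] 0.04661187074320046 3.1400000000000006 screws [0.53508017 0.20218899 0.035     ] 3.8299999999999983
lip [0.5046347  0.20139962 0.015     ] 3.6099999999999994
slot far [0.57918135 0.20533842 0.035     ] axis 3.86
plate [0.43896191 0.19162776 0.1505    ] 0.03602073715384574 0.04049372677479047 3.15 3.319999999999993
```

```bash
python3 -c "
from h import *
go(.4595,.1971,.0375,3.6)"
```

```text
at [0.4409 0.1916 0.1614] yaw 3.15 tilt [-0.0011 -0.0014] F [-0.3 -0.6 -3.3] w 0.0588 t 5.875
shift [ 0.0762 -0.0187  0.4955] turn [ 0.0004  0.0004 -0.0025]
```

Request:
apply_moves([
  [[0.04, -0.01, 0.0], [0, 0, -0.001]],
  [[0.076, -0.019, 0.1], [0, 0, -0.0025]],
  [[0.076, -0.019, 0.22], [0, 0, -0.0025]],
  [[0.076, -0.019, 0.34], [0, 0, -0.0025]],
  [[0.076, -0.019, 0.41], [0, 0, -0.0025]],
  [[0.076, -0.019, 0.45], [0, 0, -0.0025]],
  [[0.076, -0.019, 0.475], [0, 0, -0.0025]],
  [[0.076, -0.019, 0.475], [0, 0, -0.0025]],
  [[0.076, -0.019, 0.475], [0, 0, -0.0025]],
])

```text
clock: 7.0
tcp_pos: [0.46, 0.1995, 0.0439]
orientation: [-3.139, -0.102, -0.002]
contact_force: [0.6, -0.1, -3.1]
grip_width: 0.0591
gripper_force: 39.7
```

```bash
python3 - <<'E'
from h import *
go(.4595,.1971,.0355,3.6)
f=grab_frame("wrist"); np.save("w3.npy",f,allow_pickle=True)
cv2.imwrite("pics/w3.png",cv2.resize(f["frame"][:,:,::-1],(800,600),interpolation=cv2.INTER_CUBIC))
E
```

```text
at [0.46   0.1995 0.0439] yaw 3.71 tilt [0.0012 0.0005] F [ 0.6 -0.1 -3.1] w 0.0591 t 7.0
shift [-0.0028  0.0093  0.0338] turn [-0.0001 -0.0004  0.0006]
```

View pics/w3.png

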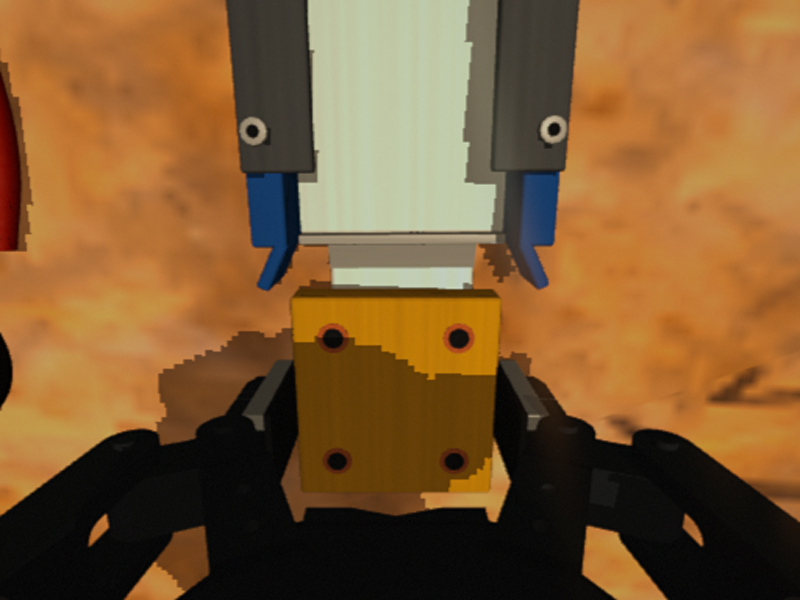

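Now the strips' inner corners are at (313,171) and (492,169), the screws at (253,130) and (553,129), the ledge edges at x=332 and x=472 in row 280, and the lip front edge at (298,243)–(508,242). The holes are at (333,338), (458,338), (454,461) and (337,461).

```bash
python3 - <<'E'
from h import *
f=np.load("w3.npy",allow_pickle=True).item()
c=lambda q:((q[0]+.5)*.64-.5,(q[1]+.5)*.64-.5)
P=lambda q,z:p2w(f,*c(q),z)
ang=lambda d:np.degrees(np.arctan2(d[1],d[0])).round(2)
for n,a,b,z in(("strip x20",(313,171),(492,169),.035),("screw",(253,130),(553,129),.036),("ledge",(332,280),(472,280),.012),("lip",(298,236),(508,235),.015),("wall back",(253,246),(556,245),.031)):
    a,b=P(a,z),P(b,z);print(n,((a+b)/2).round(4),np.linalg.norm(a-b).round(4),ang(a-b)-90)
a,b=[(P(p,.035)+P(q,.035))/2 for p,q in(((313,171),(492,169)),((308,2),(497,2)))];print("axis",ang(b-a))
for z in(.033,.0335):
    h=np.array([P(q,z) for q in((333,338),(458,338),(454,461),(337,461))])
    print("plate",h.mean(0),ang(h[0]+h[1]-h[2]-h[3]),ang(h[0]+h[3]-h[1]-h[2])-90)
E
```

```text
strip x20 [0.5254 0.2019 0.035 ] 0.0464 4.269999999999996
screw [0.5352 0.2025 0.036 ] 0.0755 3.8400000000000034
ledge [0.4911 0.1994 0.012 ] 0.0454 3.6599999999999966
lip [0.5059 0.2001 0.015 ] 0.0652 3.930000000000007
wall back [0.5052 0.1999 0.031 ] 0.0843 3.8499999999999943
axis 3.86
plate [0.45835245 0.1994304  0.033     ] 3.66 3.6599999999999966
plate [0.45860949 0.19944696 0.0335    ] 3.66 3.6599999999999966
```

Request:
apply_moves([
  [[0.003, 0.009, 0.01], [0, 0, -0.001]],
  [[0.003, 0.009, 0.02], [0, 0, -0.001]],
  [[0.003, 0.009, 0.028], [0, 0, -0.001]],
  [[0.003, 0.009, 0.032], [0, 0, -0.001]],
  [[0.003, 0.009, 0.035], [0, 0, -0.001]],
  [[0.003, 0.009, 0.035], [0, 0, -0.001]],
])

```text
clock: 7.8
tcp_pos: [0.4604, 0.197, 0.0349]
orientation: [3.14, 0.107, 0.0]
contact_force: [-3.1, -1.3, 5.0]
grip_width: 0.0588
gripper_force: 40.5
```

```bash
python3 -c "
from h import *
go(.461,.1972,.0345,3.8)"
```

```text
at [0.4604 0.197  0.0349] yaw 3.89 tilt [ 0.0001 -0.0003] F [-3.1 -1.3  5. ] w 0.0588 t 7.8
shift [ 0.0025 -0.0006  0.0017] turn [ 0.0001 -0.      0.0005]
```

Request:
apply_moves([
  [[0, 0, 0], [0, 0, 0]],
  [[0, 0, 0], [0, 0, 0]],
  [[0, 0, 0], [0, 0, 0]],
  [[0, 0, 0], [0, 0, 0]],
  [[0, 0, 0], [0, 0, 0]],
], jaw=1)

```text
clock: 8.43
tcp_pos: [0.4605, 0.197, 0.0345]
orientation: [-3.14, -0.107, -0.0]
contact_force: [-0.7, 0.2, 0.2]
grip_width: 0.0856
gripper_force: 0.0
```

Request:
apply_moves([
  [[0, 0, -0.05], [0, 0, 0]],
  [[0, 0, -0.15], [0, 0, 0]],
  [[-0.05, 0, -0.24], [0, 0, 0]],
  [[-0.1, 0, -0.28], [0, 0, 0]],
  [[-0.1, 0, -0.28], [0, 0, 0]],
  [[-0.1, 0, -0.28], [0, 0, 0]],
])

```text
clock: 9.18
tcp_pos: [0.4355, 0.1951, 0.1042]
orientation: [3.14, 0.106, -0.0]
contact_force: [0.2, 0.4, -1.3]
grip_width: 0.0853
gripper_force: 0.0
```

```bash
python3 - <<'E'
from h import *
go(.4,.1932,.10,3.8)
f=grab_frame("wrist"); np.save("w4.npy",f,allow_pickle=True)
cv2.imwrite("pics/w4.png",cv2.resize(f["frame"][:,:,::-1],(800,600),interpolation=cv2.INTER_CUBIC))
E
```

```text
at [0.4355 0.1951 0.1042] yaw 3.89 tilt [-0.0002 -0.0003] F [ 0.2  0.4 -1.3] w 0.0853 t 9.175
shift [-0.1423 -0.0021  0.0168] turn [0.0001 0.0001 0.0005]
```

View pics/w4.png

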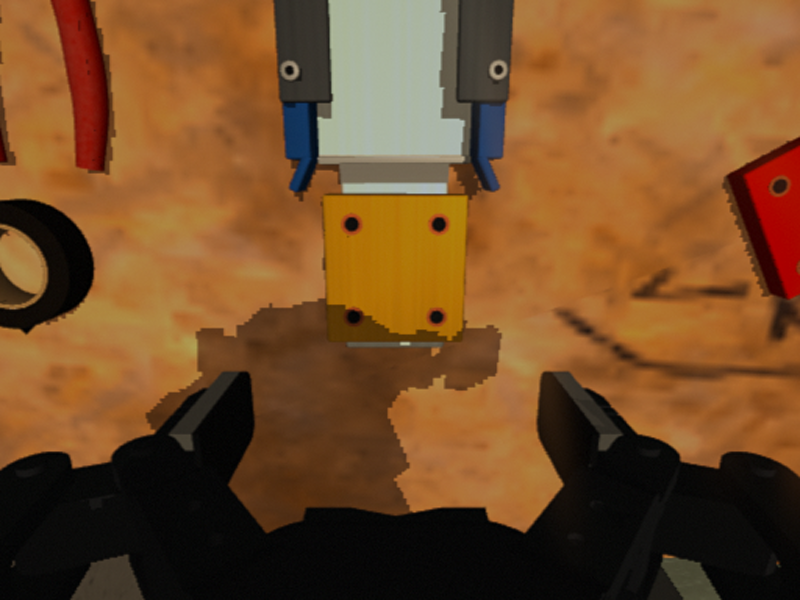

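The plate lies square on the ledge with holes at (352,224), (439,224), (437,317) and (354,317), and the strips' inner corners at (329,102) and (458,100).

```bash
python3 - <<'E'
from h import *
f=np.load("w4.npy",allow_pickle=True).item()
c=lambda q:((q[0]+.5)*.64-.5,(q[1]+.5)*.64-.5)
P=lambda q,z:p2w(f,*c(q),z)
ang=lambda d:np.degrees(np.arctan2(d[1],d[0])).round(2)
for n,a,b,z in(("strip x20",(329,102),(458,100),.035),("screw",(289,70),(498,70),.036),("lip",(318,158),(465,157),.015),("wall back",(289,160),(503,159),.031)):
    a,b=P(a,z),P(b,z);print(n,((a+b)/2).round(4),np.linalg.norm(a-b).round(4),ang(a-b)-90)
h=np.array([P(q,.024) for q in((352,224),(439,224),(437,317),(354,317))])
print("plate",h.mean(0),ang(h[0]+h[1]-h[2]-h[3]),ang(h[0]+h[3]-h[1]-h[2])-90)
O=np.array([.5056,.2003]);a=np.radians(3.8);print("nest",R.from_euler("z",-a).apply(h.mean(0)-[*O,0]))
E
```

```text
strip x20 [0.5251 0.2019 0.035 ] 0.0474 4.670000000000002
screw [0.5353 0.2026 0.036 ] 0.0752 3.8400000000000034
lip [0.5056 0.2015 0.015 ] 0.0616 4.209999999999994
wall back [0.5046 0.1996 0.031 ] 0.0828 4.090000000000003
plate [0.45896327 0.19671164 0.024     ] 3.84 3.8299999999999983
nest [-0.04677201 -0.00048967  0.024     ]
```

Request:
apply_moves([
  [[-0.05, 0, 0], [0, 0, 0]],
  [[-0.1, 0, 0], [0, 0, 0]],
  [[-0.14, 0, 0.03], [0, 0, 0]],
  [[-0.14, 0, 0.08], [0, 0, 0]],
  [[-0.14, 0, 0.14], [0, 0, 0]],
  [[-0.14, 0, 0.2], [0, 0, 0]],
  [[-0.14, 0, 0.235], [0, 0, 0]],
  [[-0.14, 0, 0.247], [0, 0, 0]],
  [[-0.14, 0, 0.247], [0, 0, 0]],
  [[-0.14, 0, 0.247], [0, 0, 0]],
], jaw=-1)

```text
clock: 10.48
tcp_pos: [0.4009, 0.1931, 0.0431]
orientation: [-3.139, -0.106, -0.001]
contact_force: [0.1, 0.3, 0.6]
grip_width: -0.0001
gripper_force: 0.0
```

```bash
cat >> h.py <<'E'
def nest(p=None):
    "TCP in the nest frame, force in the nest frame"
    o=telemetry.get_obs();q=R.from_euler("z",-3.85,degrees=True)
    print("nest tcp mm",(1e3*q.apply(o["tcp_pos"]-[.5056,.2003,0])).round(2),"F",q.apply(o["contact_force"]).round(1),"w",round(o["grip_width"],4),"t",o["clock"])
E
python3 -c "
from h import *
nest();go(.4007,.193,.0425,3.85)"
```

```text
nest tcp mm [-104.93   -0.17   43.15] F [0.1 0.3 0.6] w -0.0001 t 10.475
at [0.4009 0.1931 0.0431] yaw 3.88 tilt [0.0007 0.0004] F [0.1 0.3 0.6] w -0.0001 t 10.475
shift [-0.0009  0.0003  0.0026] turn [-0.0001 -0.0002  0.0002]
```

Request:
apply_moves([
  [[0.025, 0, 0.002], [0, 0, 0]],
  [[0.045, 0, 0.002], [0, 0, 0]],
  [[0.055, 0, 0.002], [0, 0, 0]],
  [[0.065, 0, 0.002], [0, 0, 0]],
  [[0.075, 0, 0.002], [0, 0, 0]],
  [[0.085, 0, 0.002], [0, 0, 0]],
  [[0.095, 0, 0.002], [0, 0, 0]],
  [[0.105, 0, 0.002], [0, 0, 0]],
  [[0.115, 0, 0.002], [0, 0, 0]],
  [[0.115, 0, 0.002], [0, 0, 0]],
])

```text
clock: 11.72
tcp_pos: [0.4299, 0.1949, 0.0423]
orientation: [-3.139, -0.106, -0.001]
contact_force: [-1.1, -0.4, -0.6]
grip_width: 0.0002
gripper_force: 0.3
```

```bash
python3 -c "
from h import *
nest()"
```

```text
nest tcp mm [-75.85  -0.26  42.32] F [-1.1 -0.4 -0.6] w 0.0002 t 11.725
```

Request:
apply_moves([
  [[0.016, 0, 0], [0, 0, 0]],
  [[0.032, 0, 0], [0, 0, 0]],
  [[0.048, 0, 0], [0, 0, 0]],
  [[0.064, 0, 0], [0, 0, 0]],
  [[0.08, 0, 0], [0, 0, 0]],
  [[0.08, 0, 0], [0, 0, 0]],
])

```text
clock: 12.48
tcp_pos: [0.45, 0.1964, 0.0424]
orientation: [-3.139, -0.106, -0.001]
contact_force: [0.6, -0.7, -0.5]
grip_width: 0.0
gripper_force: 0.0
```

```bash
python3 -c "
from h import *
nest()"
```

```text
nest tcp mm [-55.75  -0.19  42.39] F [ 0.6 -0.7 -0.5] w 0.0 t 12.475
```

Request:
apply_moves([
  [[0.016, 0, 0], [0, 0, 0]],
  [[0.032, 0, 0], [0, 0, 0]],
  [[0.048, 0, 0], [0, 0, 0]],
  [[0.06, 0, 0], [0, 0, 0]],
  [[0.068, 0, 0], [0, 0, 0]],
  [[0.068, 0, 0], [0, 0, 0]],
])

```text
clock: 13.22
tcp_pos: [0.4664, 0.1974, 0.0423]
orientation: [-3.14, -0.106, -0.0]
contact_force: [-2.1, -0.3, 0.8]
grip_width: 0.0
gripper_force: 1.0
```

```bash
python3 - <<'E'
from h import *
nest()
f=grab_frame("wrist"); np.save("w5.npy",f,allow_pickle=True)
cv2.imwrite("pics/w5.png",cv2.resize(f["frame"][:,:,::-1],(800,600),interpolation=cv2.INTER_CUBIC))
E
```

```text
nest tcp mm [-39.28  -0.29  42.33] F [-2.1 -0.1  0.8] w 0.0 t 13.225
```

View pics/w5.png

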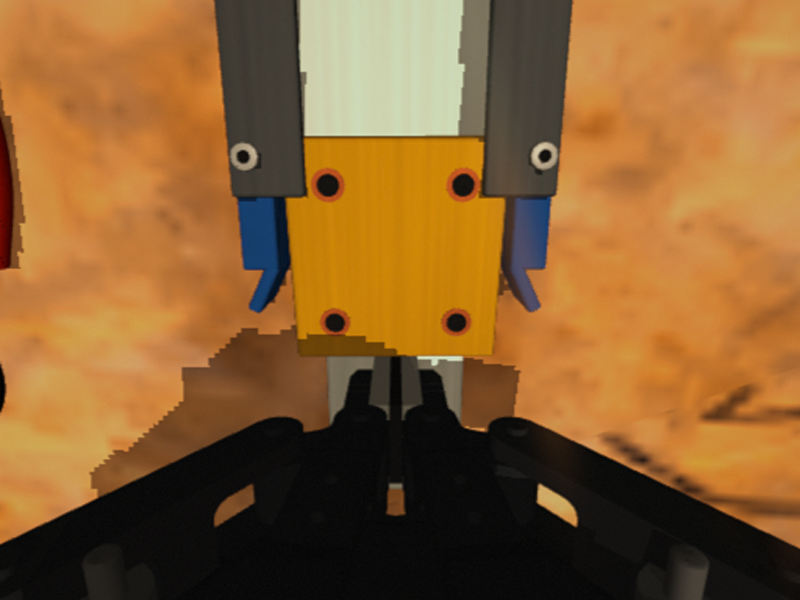

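The plate is square between the walls with its nose up under the strips. The holes are at (328,185), (463,184), (456,322) and (335,322). I'll ease off to let it tip.

Request:
apply_moves([
  [[-0.01, 0, 0], [0, 0, 0]],
  [[-0.025, 0, 0], [0, 0, 0]],
  [[-0.04, 0, 0], [0, 0, 0]],
  [[-0.04, 0, 0], [0, 0, 0]],
  [[-0.04, 0, 0], [0, 0, 0]],
  [[-0.04, 0, 0], [0, 0, 0]],
])

```text
clock: 14.02
tcp_pos: [0.4564, 0.1967, 0.0423]
orientation: [-3.14, -0.106, -0.0]
contact_force: [0.4, 0.1, 0.8]
grip_width: -0.0001
gripper_force: 0.0
```

```bash
cat >> h.py <<'E'
def holes(f,z):
    "dark hole centres inside the yellow plate"
    I=cv2.resize(f["frame"],None,fx=2,fy=2,interpolation=cv2.INTER_CUBIC); hsv=cv2.cvtColor(I,cv2.COLOR_RGB2HSV)
    y=cv2.inRange(hsv,(15,150,40),(32,255,255)); cs,_=cv2.findContours(y,cv2.RETR_EXTERNAL,cv2.CHAIN_APPROX_NONE)
    c=max([c for c in cs if abs(cv2.boundingRect(c)[0]+cv2.boundingRect(c)[2]/2-512)<150],key=cv2.contourArea)
    hull=np.zeros_like(y);cv2.fillPoly(hull,[cv2.convexHull(c)],1)
    d=((I.max(2)<60)&(hull>0)).astype(np.uint8); n,l,s,ce=cv2.connectedComponentsWithStats(d)
    x,yy,w,h=cv2.boundingRect(c); q=R.from_euler("z",-3.85,degrees=True)
    print("plate box",x/2,yy/2,w/2,h/2)
    for i in range(1,n):
        if 60<s[i,4]<2000: print("hole px",(ce[i]/2).round(1),s[i,4],"nest mm",(1e3*q.apply(p2w(f,*(ce[i]/2-.25),z)-[.5056,.2003,0])).round(1)[:2])
E
python3 - <<'E'
from h import *
holes(np.load("w5.npy",allow_pickle=True).item(),.028)
nest()
holes(grab_frame("wrist"),.025)
E
```

```text
plate box 182.5 87.0 141.5 141.5
hole px [192.8 110.9] 352 nest mm [25.2 25.3]
hole px [310.3 111.9] 207 nest mm [ 24.8 -24.3]
hole px [209.6 118.4] 564 nest mm [22.1 18.3]
hole px [296.3 118.3] 563 nest mm [ 22.1 -18.5]
hole px [214.3 206.3] 403 nest mm [-17.1  17.7]
hole px [292.  206.3] 405 nest mm [-17.1 -18. ]
nest tcp mm [-49.34  -0.24  42.33] F [0.4 0.1 0.8] w -0.0001 t 14.025
plate box 183.5 57.0 140.0 149.5
hole px [191.5  84.9] 476 nest mm [25.8 25.9]
hole px [210.5  85.5] 538 nest mm [25.5 17.9]
hole px [295.5  85.4] 531 nest mm [ 25.6 -18.1]
hole px [294.2 179.7] 472 nest mm [-15.3 -18.9]
hole px [212.3 179.8] 473 nest mm [-15.3  18.6]
```

The plate tipped nose-down with its centre near x≈5 mm. I'll push on until the tail clears the lip.

Request:
apply_moves([
  [[0.02, 0, 0], [0, 0, 0]],
  [[0.036, 0, 0], [0, 0, 0]],
  [[0.05, 0, 0], [0, 0, 0]],
  [[0.064, 0, 0], [0, 0, 0]],
  [[0.08, 0, 0], [0, 0, 0]],
  [[0.096, 0, 0], [0, 0, 0]],
  [[0.112, 0, 0], [0, 0, 0]],
  [[0.112, 0, 0], [0, 0, 0]],
])

```text
clock: 15.08
tcp_pos: [0.4848, 0.1987, 0.0424]
orientation: [-3.139, -0.106, -0.001]
contact_force: [0.2, -0.2, 0.2]
grip_width: 0.0001
gripper_force: 0.0
```

```bash
python3 - <<'E'
from h import *
nest()
holes(grab_frame("wrist"),.025)
E
```

```text
nest tcp mm [-20.86  -0.18  42.41] F [ 0.2 -0.2  0.2] w 0.0001 t 15.075
plate box 187.0 87.5 133.0 142.5
hole px [194.8 132.6] 712 nest mm [34.4 25.6]
hole px [309.2 135.6] 685 nest mm [ 33.1 -24.8]
hole px [294.7 115. ] 500 nest mm [ 41.9 -18.1]
hole px [211.9 115.1] 483 nest mm [41.9 17.8]
hole px [213.9 205. ] 421 nest mm [ 1.  18.3]
hole px [292.6 205. ] 422 nest mm [  1.  -18.6]
```

Request:
apply_moves([
  [[0.014, 0, 0], [0, 0, 0]],
  [[0.028, 0, 0], [0, 0, 0]],
  [[0.042, 0, 0], [0, 0, 0]],
  [[0.052, 0, 0], [0, 0, 0]],
  [[0.058, 0, 0], [0, 0, 0]],
  [[0.058, 0, 0], [0, 0, 0]],
])

```text
clock: 15.88
tcp_pos: [0.4989, 0.1996, 0.0423]
orientation: [-3.14, -0.106, -0.0]
contact_force: [-0.5, 0.1, 0.5]
grip_width: -0.0001
gripper_force: 0.2
```

```bash
python3 - <<'E'
from h import *
nest()
holes(grab_frame("wrist"),.022)
E
```

```text
nest tcp mm [-6.78 -0.24 42.32] F [-0.5  0.1  0.5] w -0.0001 t 15.875
plate box 191.0 88.5 125.5 138.5
hole px [195.7 151.5] 834 nest mm [39.8 26.1]
hole px [308.2 153.9] 899 nest mm [ 38.7 -25.3]
hole px [212.4 116.6] 485 nest mm [55.2 17.9]
hole px [294.4 116.7] 479 nest mm [ 55.2 -18.4]
hole px [215.3 203.6] 392 nest mm [14.9 18. ]
hole px [291.3 203.7] 382 nest mm [ 14.8 -18.4]
```

Request:
apply_moves([
  [[-0.015, 0, 0], [0, 0, 0]],
  [[-0.03, 0, 0], [0, 0, 0]],
  [[-0.04, 0, 0], [0, 0, 0]],
  [[-0.04, 0, 0], [0, 0, 0]],
  [[-0.04, 0, 0], [0, 0, 0]],
])

```text
clock: 16.55
tcp_pos: [0.4887, 0.1989, 0.0424]
orientation: [-3.14, -0.107, -0.0]
contact_force: [-0.5, 0.0, 0.5]
grip_width: -0.0001
gripper_force: 0.0
```

```bash
python3 - <<'E'
from h import *
nest()
f=grab_frame("wrist");holes(f,.022)
cv2.imwrite("pics/w6.png",cv2.resize(f["frame"][:,:,::-1],(800,600),interpolation=cv2.INTER_CUBIC))
E
```

```text
nest tcp mm [-16.91  -0.22  42.35] F [-0.5  0.1  0.5] w -0.0001 t 16.55
plate box 189.5 63.5 128.5 143.5
hole px [194.7 128.1] 859 nest mm [40.2 26.1]
hole px [211.6  92.5] 514 nest mm [55.3 17.9]
hole px [295.3  92.6] 511 nest mm [ 55.3 -18.4]
hole px [308.8 139.1] 701 nest mm [ 35.3 -25.3]
hole px [214.6 182.9] 409 nest mm [14.9 18. ]
hole px [292.1 182.8] 405 nest mm [ 15.  -18.4]
```

View pics/w6.png

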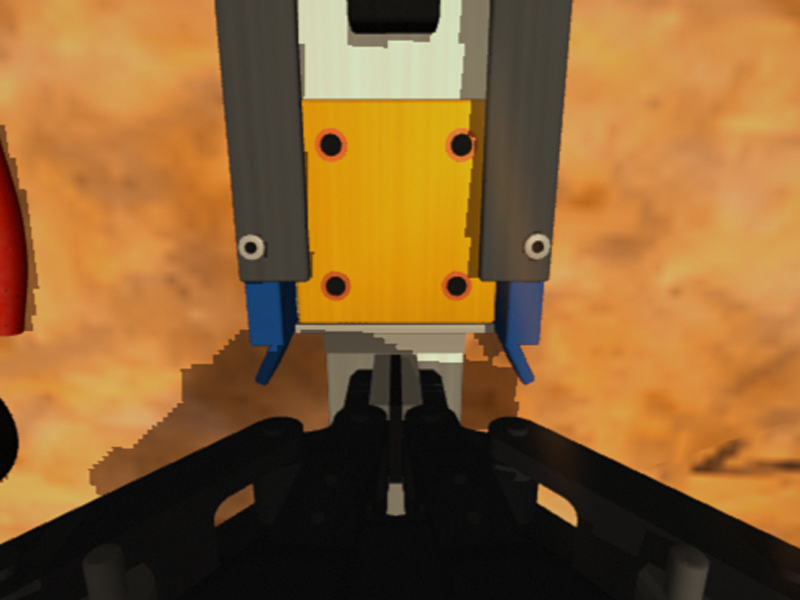

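The plate has dropped flat, with the lip visible behind its tail at row ~327, and the pad's face is at row ~33. That puts the pad near x≈86 mm, so contact should come with the plate centre near 54. I'll approach that.

Request:
apply_moves([
  [[0.016, 0, 0], [0, 0, 0]],
  [[0.032, 0, 0], [0, 0, 0]],
  [[0.044, 0, 0], [0, 0, 0]],
  [[0.056, 0, 0], [0, 0, 0]],
  [[0.068, 0, 0], [0, 0, 0]],
  [[0.08, 0, 0], [0, 0, 0]],
  [[0.092, 0, 0], [0, 0, 0]],
  [[0.092, 0, 0], [0, 0, 0]],
  [[0.092, 0, 0], [0, 0, 0]],
])

```text
clock: 17.73
tcp_pos: [0.512, 0.2005, 0.0424]
orientation: [-3.14, -0.106, -0.001]
contact_force: [-0.6, -0.4, 0.0]
grip_width: 0.0002
gripper_force: 0.0
```

```bash
cat >> h.py <<'E'
def pad(f):
    "first bright row -> dark pad edge ahead of plate, column of slot middle"
    for c in(250,254): print("col",c,f["frame"][:80,c].max(1)[::2].tolist())
E
python3 - <<'E'
from h import *
nest()
f=grab_frame("wrist");holes(f,.022);pad(f)
nest()
E
```

```text
nest tcp mm [ 6.45 -0.22 42.42] F [-0.6 -0.4  0. ] w 0.0002 t 17.725
plate box 194.0 88.0 116.0 138.0
hole px [194.6 109.5] 72 nest mm [71.5 25.7]
hole px [307.  159.4] 276 nest mm [ 49.4 -24.9]
hole px [212.5 116.1] 478 nest mm [68.7 17.9]
hole px [294.7 116.2] 497 nest mm [ 68.7 -18.5]
hole px [197.4 167.3] 108 nest mm [45.7 25.8]
hole px [215.5 203.1] 390 nest mm [28.3 17.9]
hole px [291.6 203. ] 390 nest mm [ 28.3 -18.5]
col 250 [186, 186, 187, 193, 194, 194, 194, 195, 195, 195, 195, 196, 196, 195, 195, 196, 196, 196, 197, 196, 197, 197, 197, 197, 198, 93, 13, 24, 23, 24, 20, 24, 25, 24, 22, 24, 24, 17, 7, 44]
col 254 [186, 187, 187, 194, 195, 197, 197, 197, 197, 198, 199, 199, 199, 199, 199, 200, 201, 201, 201, 202, 201, 201, 201, 202, 204, 94, 10, 24, 22, 22, 23, 22, 23, 22, 23, 23, 21, 16, 6, 44]
nest tcp mm [ 6.33 -0.21 42.42] F [0.1 0.5 0.6] w 0.0003 t 17.775
```

Request:
apply_moves([
  [[0.004, 0, 0], [0, 0, 0]],
  [[0.008, 0, 0], [0, 0, 0]],
  [[0.012, 0, 0], [0, 0, 0]],
  [[0.016, 0, 0], [0, 0, 0]],
  [[0.02, 0, 0], [0, 0, 0]],
  [[0.02, 0, 0], [0, 0, 0]],
  [[0.02, 0, 0], [0, 0, 0]],
])

```text
clock: 18.65
tcp_pos: [0.5168, 0.2008, 0.0423]
orientation: [-3.14, -0.106, -0.0]
contact_force: [-2.3, -0.9, 1.2]
grip_width: 0.0
gripper_force: 0.7
```

```bash
python3 - <<'E'
from h import *
nest()
f=grab_frame("wrist");holes(f,.022);pad(f)
E
```

```text
nest tcp mm [11.18 -0.24 42.31] F [-2.3 -0.8  1.2] w 0.0 t 18.65
plate box 193.5 88.0 116.5 139.0
hole px [251.5  88. ] 103 nest mm [85.2  0.6]
hole px [194.5 115.1] 117 nest mm [73.8 25.8]
hole px [212.4 116.8] 477 nest mm [73.1 17.9]
hole px [294.6 116.7] 491 nest mm [ 73.1 -18.5]
hole px [306.  179.2] 179 nest mm [ 44.8 -24.9]
hole px [197.6 176.2] 119 nest mm [46.2 25.7]
hole px [215.5 203.7] 391 nest mm [32.7 17.9]
hole px [291.9 203.8] 410 nest mm [ 32.7 -18.7]
col 250 [190, 191, 191, 192, 191, 193, 192, 193, 193, 193, 200, 200, 200, 200, 201, 201, 201, 201, 200, 201, 201, 202, 201, 201, 201, 201, 202, 200, 200, 200, 203, 95, 15, 24, 24, 24, 23, 22, 25, 23]
col 254 [186, 187, 186, 188, 188, 189, 189, 189, 189, 191, 198, 200, 199, 200, 201, 201, 201, 202, 202, 202, 202, 203, 203, 203, 203, 203, 204, 204, 204, 204, 206, 96, 11, 24, 22, 23, 24, 23, 21, 22]
```

Request:
apply_moves([
  [[0.002, 0, 0], [0, 0, 0]],
  [[0.004, 0, 0], [0, 0, 0]],
  [[0.004, 0, 0], [0, 0, 0]],
])

```text
clock: 19.08
tcp_pos: [0.5172, 0.2008, 0.0422]
orientation: [3.139, 0.107, -0.001]
contact_force: [-3.5, -0.5, 3.2]
grip_width: -0.0001
gripper_force: 2.0
```

Request:
apply_moves([
  [[0.002, 0, 0], [0, 0, 0]],
  [[0.004, 0, 0], [0, 0, 0]],
  [[0.004, 0, 0], [0, 0, 0]],
])

```text
clock: 19.45
tcp_pos: [0.5178, 0.2009, 0.0422]
orientation: [3.139, 0.107, -0.002]
contact_force: [-6.2, -0.3, 4.2]
grip_width: -0.0002
gripper_force: 2.9
```

Request:
apply_moves([
  [[0.002, 0, -0.001], [0, 0, 0]],
  [[0.004, 0, -0.0015], [0, 0, 0]],
  [[0.004, 0, -0.0015], [0, 0, 0]],
])

```text
clock: 19.82
tcp_pos: [0.5182, 0.2008, 0.0422]
orientation: [3.139, 0.107, -0.004]
contact_force: [-6.3, -0.9, 2.5]
grip_width: -0.0004
gripper_force: 3.2
```

```bash
python3 - <<'E'
from h import *
for i in range(3): grab=grab_frame("wrist"); nest()
holes(grab,.022);pad(grab)
E
```

```text
nest tcp mm [12.62 -0.34 42.25] F [-6.9 -0.3  3. ] w 0.0005 t 19.875
nest tcp mm [12.64 -0.36 42.25] F [-6.5 -0.3  2.6] w -0.0003 t 19.925
nest tcp mm [12.64 -0.35 42.25] F [-5.9 -0.2  3.8] w -0.0001 t 19.975
plate box 193.0 88.0 117.0 139.5
hole px [261.8  88.3] 109 nest mm [86.5 -4. ]
hole px [194.4 118.7] 96 nest mm [73.7 25.8]
hole px [212.2 117.2] 474 nest mm [74.4 17.9]
hole px [294.5 117.1] 487 nest mm [ 74.4 -18.5]
hole px [306.1 174.9] 243 nest mm [ 48.3 -24.9]
hole px [197.5 179.4] 104 nest mm [46.1 25.8]
hole px [291.8 204. ] 409 nest mm [ 34.1 -18.7]
hole px [215.3 204.4] 396 nest mm [33.9 17.8]
col 250 [195, 195, 196, 196, 195, 196, 195, 196, 196, 197, 202, 203, 203, 203, 203, 204, 204, 205, 205, 204, 204, 204, 205, 204, 204, 204, 205, 204, 205, 205, 205, 128, 17, 25, 23, 23, 24, 23, 25, 24]
col 254 [185, 186, 186, 186, 187, 187, 187, 188, 187, 189, 199, 198, 198, 198, 200, 199, 201, 201, 201, 200, 202, 202, 202, 202, 202, 202, 202, 202, 202, 203, 203, 150, 18, 23, 23, 21, 22, 22, 22, 23]
```

Request:
apply_moves([
  [[0.002, 0, 0], [0, 0, 0]],
  [[0.004, 0, -0.001], [0, 0, 0]],
  [[0.006, 0, -0.001], [0, 0, 0]],
  [[0.006, 0, -0.001], [0, 0, 0]],
])

```text
clock: 20.48
tcp_pos: [0.5188, 0.2008, 0.0422]
orientation: [3.138, 0.108, -0.006]
contact_force: [-7.8, -0.2, 3.7]
grip_width: 0.0001
gripper_force: 4.2
```

```bash
python3 - <<'E'
from h import *
for i in range(4): grab=grab_frame("wrist"); nest()
E
```

```text
nest tcp mm [13.23 -0.42 42.24] F [-7.6 -0.3  3.8] w 0.0001 t 20.525
nest tcp mm [13.23 -0.41 42.24] F [-9.4  0.6  3.7] w -0.0001 t 20.575
nest tcp mm [13.22 -0.41 42.22] F [-7.7  0.6  3.1] w 0.0001 t 20.625
nest tcp mm [13.23 -0.38 42.25] F [-9.2  0.3  4.1] w 0.0002 t 20.675
```

Request:
apply_moves([
  [[0.002, 0, 0], [0, 0, 0]],
  [[0.005, 0, -0.001], [0, 0, 0]],
  [[0.005, 0, -0.001], [0, 0, 0]],
  [[0.005, 0, -0.001], [0, 0, 0]],
])

```text
clock: 21.18
tcp_pos: [0.5195, 0.2008, 0.0423]
orientation: [3.138, 0.108, -0.008]
contact_force: [-8.4, -0.4, 3.4]
grip_width: 0.0004
gripper_force: 4.7
```

```bash
python3 - <<'E'
from h import *
for i in range(6): grab=grab_frame("wrist"); nest()
E
```

```text
nest tcp mm [13.87 -0.44 42.27] F [-9.4  1.1  3.1] w 0.0 t 21.225
nest tcp mm [13.87 -0.46 42.27] F [-10.1   0.2   3.7] w -0.0002 t 21.275
nest tcp mm [13.88 -0.44 42.28] F [-9.5  0.6  4. ] w 0.0003 t 21.325
nest tcp mm [13.89 -0.42 42.27] F [-9.3  0.4  2.7] w 0.0004 t 21.375
nest tcp mm [13.88 -0.46 42.27] F [-9.1 -1.3  3.4] w 0.0001 t 21.425
nest tcp mm [13.9  -0.48 42.28] F [-8.8  0.3  4. ] w -0.0002 t 21.475
```

Request:
apply_moves([
  [[0.001, 0, 0], [0, 0, 0]],
  [[0.0025, 0, 0], [0, 0, 0]],
  [[0.0025, 0, 0], [0, 0, 0]],
  [[0.0025, 0, 0], [0, 0, 0]],
  [[0.0025, 0, 0], [0, 0, 0]],
  [[0.0025, 0, 0], [0, 0, 0]],
  [[0.0025, 0, 0], [0, 0, 0]],
])

```text
clock: 22.35
tcp_pos: [0.5195, 0.2008, 0.0422]
orientation: [3.138, 0.108, -0.01]
contact_force: [-10.8, -0.9, 5.1]
grip_width: -0.0004
gripper_force: 5.5
```

```bash
python3 - <<'E'
from h import *
for i in range(6): grab=grab_frame("wrist"); nest()
E
```

```text
nest tcp mm [13.97 -0.44 42.24] F [-11.4   0.    5.3] w 0.0001 t 22.4
nest tcp mm [13.96 -0.45 42.26] F [-12.2  -0.9   4.7] w 0.0002 t 22.45
nest tcp mm [13.97 -0.43 42.25] F [-11.7  -0.1   5.6] w -0.0002 t 22.5
nest tcp mm [13.96 -0.43 42.25] F [-10.4   0.3   4.7] w -0.0001 t 22.55
nest tcp mm [13.97 -0.44 42.27] F [-10.5   1.3   5.9] w -0.0001 t 22.6
nest tcp mm [13.95 -0.45 42.23] F [-11.3   0.1   5. ] w -0.0001 t 22.65
```

Request:
apply_moves([
  [[-0.0015, 0, 0], [0, 0, 0]],
  [[-0.0015, 0, 0], [0, 0, 0]],
  [[-0.0015, 0, 0], [0, 0, 0]],
  [[-0.0015, 0, 0], [0, 0, 0]],
])

```text
clock: 23.15
tcp_pos: [0.5195, 0.2008, 0.0422]
orientation: [3.138, 0.108, -0.009]
contact_force: [-10.0, -0.9, 4.2]
grip_width: 0.0001
gripper_force: 5.0
```

Request:
apply_moves([
  [[-0.006, 0, 0], [0, 0, 0]],
  [[-0.012, 0, 0], [0, 0, 0]],
  [[-0.018, 0, 0], [0, 0, 0]],
  [[-0.024, 0, 0], [0, 0, 0]],
  [[-0.03, 0, 0], [0, 0, 0]],
  [[-0.036, 0, 0], [0, 0, 0]],
  [[-0.05, 0, 0], [0, 0, 0]],
  [[-0.07, 0, 0], [0, 0, 0]],
  [[-0.09, 0, 0], [0, 0, 0]],
  [[-0.09, 0, 0], [0, 0, 0]],
])

```text
clock: 24.4
tcp_pos: [0.4995, 0.1997, 0.0432]
orientation: [3.14, 0.107, -0.001]
contact_force: [-0.0, 0.7, -0.6]
grip_width: -0.0002
gripper_force: 0.0
```

Request:
apply_moves([
  [[0, 0, -0.05], [0, 0, 0]],
  [[0, 0, -0.15], [0, 0, 0]],
  [[0, 0, -0.25], [0, 0, 0]],
  [[0, 0, -0.25], [0, 0, 0]],
  [[0, 0, -0.25], [0, 0, 0]],
])

```text
clock: 25.02
tcp_pos: [0.5, 0.1995, 0.1056]
orientation: [3.14, 0.106, 0.0]
contact_force: [0.6, -0.8, 0.0]
grip_width: -0.0004
gripper_force: 0.0
```

```bash
python3 - <<'E'
from h import *
nest()
f=grab_frame("wrist");holes(f,.022)
cv2.imwrite("pics/w7.png",cv2.resize(f["frame"][:,:,::-1],(800,600),interpolation=cv2.INTER_CUBIC))
E
```

```text
nest tcp mm [ -5.59  -0.46 105.65] F [ 0.5 -0.8  0. ] w -0.0004 t 25.025
plate box 212.0 65.5 80.0 102.5
hole px [250.4  65.5] 76 nest mm [85.7  1.3]
hole px [290.7  93.9] 83 nest mm [ 69.  -24.2]
hole px [224.2  86.2] 226 nest mm [73.6 17.8]
hole px [282.  86.] 241 nest mm [ 73.7 -18.6]
hole px [289.7 129.8] 83 nest mm [ 46.6 -24.2]
hole px [225.8 150.3] 192 nest mm [33.3 17.8]
hole px [280.8 150.2] 209 nest mm [ 33.4 -18.7]
```

View pics/w7.png

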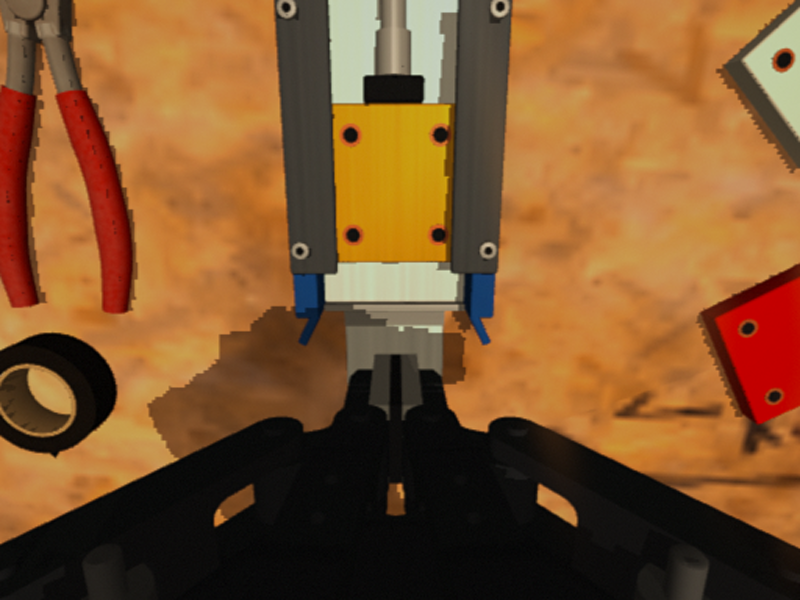

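The plate lies flat in the pocket at centre x≈53.5 mm, with its front edge touching the black pad at row ~103. The robot is clear.

```bash
python3 -c "
from bench import job
print(job.hand_in())"
```

```text
the job is handed in; nothing more can be done
None
```

The plate is lying flat in the pocket against the spring buffer and the job is handed in. I held the push at about 9 to 12 N for roughly two seconds. A few single readings reached about 12 N at the fingers, friction included, so I estimate the buffer itself took about 9 to 11 N.

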